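Weigh a tub of washing tablets on the counter scale

ROBOT

A 6-joint arm with a two-finger parallel gripper is mounted at the origin on the work surface. World frame = base frame: x ahead of the robot, y to its left, z up, the work surface at z = 0. Lengths are in m, angles in rad, forces in N, time in s.
With the tool pointing down it reaches from about 0.3 to 0.85 m from the base axis. Payload 4.2 kg.
Tool frame: the origin (TCP) lies on the centre line of the jaws, within the pads' length; the fingertips stand ctrl.nose_length ahead of it and the grasp point (between the pads) lies 11 mm behind it (ctrl.nose_length is the distance from the TCP to the fingertips, in m); z points along the fingers, y is the direction in which the jaws open and shut (so a half turn about z gives the same grasp; the last joint's range is limited). The gripper opens to 91 mm and grips with 3 to 60 N. Pads are 32 mm wide; open, the fingers measure 118 mm over their backs; the gripper's body (76 mm by 178 mm) begins 60 mm behind the grasp point.
Start: joints at [1.173, 0.32, 1.565, -0, 1.257, -0.02], TCP at [0.212, 0.534, 0.222] pointing down, gripper open.
Joint ranges: [-3.11, 3.11], [-0.84, 2.01], [0.21, 2.61], [-1.34, 4.49], [0.05, 2.63], [-2.56, 2.56]. Speed limits (rad/s): [2.57, 2.57, 3.14, 3.14, 3.14, 3.14].

INTERFACE

Orientations are given as a 3x3 rotation matrix whose columns are the frame's x, y, z axes.
In Python, from cell import ctrl, cams, job_done gives the robot as it stands. Calls block until the motion is done:
- ctrl.move_pose(position, orientation): joint-space move of the TCP to a pose.
- ctrl.move_straight(position, attitude=None, rate=0.15, f_stop=None): straight line of the TCP; attitude=None keeps the orientation; rate is the mean speed in m/s. With f_stop (N) it stops when the force on the tool has changed by that much, and returns True; else False.
- ctrl.move_j(angles): joint-space move.
- ctrl.gripper_to(opening): opening from 0.0 (shut) to 1.0 (fully open); the grip force is fixed at half the most; returns when the fingers have stopped.
- ctrl.hold(seconds).
- ctrl.solve_ik(position, orientation): joint angles nearest the present ones, or None.
- cams.read_camera(name): name is "scene" or "top" or "wrist"; returns a dict with "img" (400x640x3 uint8, red, green, blue), "fovy" (degrees; the focal length in pixels is half the picture's height over the tangent of half this angle, whatever the lens; pixels are square), "cx", "cy" (the principal point, pixels), "extrinsics" (4x4, takes a point from camera to world coordinates); the wrist camera has in their place "hand_eye" (4x4, takes a point from camera to tool coordinates, whose origin is the TCP and whose axes are the flange's). Camera axes: x right, y down, z forward; pixel columns grow to the right and rows downward; lengths in m; the calibration is good to about 2 mm. The wrist camera is an equidistant fisheye: a pixel r from the principal point sees the ray r / f radians off the axis. A picture is of the moment at which its call begins: read the wrist's pose just before it. There is no depth.
A pose or a line that the arm cannot do raises ctrl.IKError and nothing moves.
- job_done(): hands the job in, once; it reports no verdict.
Readings, each from a call of its own:
- ctrl.get_time_s(): time.
- ctrl.get_joints(): joint angles.
- ctrl.get_qvel(): joint speeds.
- ctrl.get_joint_torque(): joint torques, N m.
- ctrl.get_tcp_pos(): TCP position.
- ctrl.get_tool_rot(): TCP orientation.
- ctrl.get_ft_force(): force on the tool from outside, world axes, zero at the start.
- ctrl.get_wrist_torque(): the same for the moment, N m.
- ctrl.get_gripper_width(): opening from 0.0 (shut) to 1.0 (fully open).
Only numpy, scipy, OpenCV 4.12 (cv2) and the standard library are available. Lean on these libraries where they do the work, as an engineer would, in place of code of your own. Each camera call takes 0.05 s, during which the arm holds its last target. There are 200 camera calls.

TASK

Put the tub with the orange lid on the counter scale to be weighed: it must sit square and flat on the steel platter, down between the rolled front edge and the back rail, with no edge overhanging or riding up. The platter slides on runners and may have been left forward or back, so feel for its rail, and be gentle: lean on the scale only lightly, for its load cell is delicate. Then let go, and leave everything else on the counter alone.

Things in the scene. Friction and masses are not known exactly. Their poses are not given: they have to be found in the camera images.
- tub_grip (a point): tub with orange lid and yellow sleeve, 0.4 to 0.65 kg, 116 deep (its x) x 138 wide (its y), lid top 62 above its flat underside. Point: centre of the lid's bridge handle, 90 above the underside, over the middle. Handle bar runs along x: 24 thick (y), 80 long, from 80 to 100 up, 18 mm open under it. x, y: the tub's axes, z up; either way round will do on the scale
- scale: fixed bench scale, 235 x 160; origin: centre of its foot, under the platter's middle when that is central; +x to the back, console on the -x side, lower. Steel platter: flat 64 above origin (sinks 0.25 mm per N), 148 wide, centred in y; front bead 3 high, back rail 48 high, 120.5 clear between. It stays where left on its runners, up to 18 mm forward or back, not measured; 20 N will not move it
- other_tub: bystander: the same tub with a blue lid and green sleeve; origin: centre of its underside
- softener: bystander: white bottle with blue label and cap, 72 across, 200 tall; origin: centre of its underside
- stain_jar: bystander: white jar with red lid, 72 across, 85 tall; origin: centre of its underside
- dose_cup: bystander: blue dosing cup, 64 across, 55 tall; origin: centre of its underside
- peg_bowl: bystander: white ceramic bowl, 120 across, 50 tall; origin: centre of its underside
- sprayer: bystander: green spray bottle with white head, 68 across, 184 tall; origin: centre of its underside
- brush: bystander: scrubbing brush with wooden back, 135 x 45 x 31; origin: centre of its underside

How it is judged:
By the outcome, as a careful person would: the job done as asked, in the order asked, and still so for the second after the job is handed in, with the robot touching nothing.
It also fails if it takes over 48 s, if anything falls off the work surface, if the arm or the gripper's body presses on something with over 40 N, if the wrist force passes 120 N, or if a joint passes its speed limit or range.

## Working session

There is one attempt and no reset: what is moved stays moved. The work goes in short steps, each a Python script; the robot and the scene stay as the last script left them, time stands still between calls to the robot, and variables do not carry over. Pictures are saved under pics/ and viewed, about 8 in all and at most 12, crops included, and the job is handed in when it is done.

```bash
mkdir -p pics; ls
cat > h.py <<'E'
import numpy as np, cv2
from cell import ctrl, cams, job_done
def shot(n,fn):
    d=cams.read_camera(n); cv2.imwrite(f'pics/{fn}.png',d['img'][:,:,::-1]); return d
def ray(d,u,v,T=None):
    f=200/np.tan(np.radians(d['fovy'])/2); x=(u-d['cx'])/f; y=(v-d['cy'])/f
    if 'hand_eye' in d:
        r=np.hypot(x,y); k=np.sin(r)/r if r>1e-9 else 1; c=np.array([x*k,y*k,np.cos(r)]); M=T@d['hand_eye']
    else: c=np.array([x,y,1.]); M=d['extrinsics']
    return M[:3,3], M[:3,:3]@c
def plane(d,u,v,z,T=None):
    o,r=ray(d,u,v,T); return o+r*(z-o[2])/r[2]
def tcpT():
    T=np.eye(4); T[:3,:3]=ctrl.get_tool_rot(); T[:3,3]=ctrl.get_tcp_pos(); return T
E
python3 - <<'E'
from h import *
import pickle
T=tcpT(); D={n:shot(n,n+'0') for n in ['scene','top','wrist']}; D['T']=T
pickle.dump(D,open('d0.pkl','wb'))
np.set_printoptions(precision=3,suppress=True)
for n in ['scene','top']: print(n,D[n]['fovy'],D[n]['cx'],D[n]['cy'],D[n]['extrinsics'])
print(D['wrist']['fovy'],D['wrist']['hand_eye'],T,ctrl.nose_length,ctrl.get_time_s())
a=cv2.hconcat([cv2.imread('pics/scene0.png'),])
E
```

```text
pics
scene 46.758296680068234 323.1015467223175 196.3923236140689 [[-0.147  0.596 -0.79   1.66 ]
 [ 0.989  0.098 -0.111  0.067]
 [ 0.012 -0.797 -0.604  0.928]
 [ 0.     0.     0.     1.   ]]
top 45.40466669001538 323.6780758403722 196.80241583197906 [[-0.004 -0.99   0.142  0.327]
 [-1.     0.005  0.005 -0.097]
 [-0.005 -0.142 -0.99   1.5  ]
 [ 0.     0.     0.     1.   ]]
65.70646984690485 [[-0.001 -0.957 -0.291  0.082]
 [ 1.    -0.001 -0.     0.   ]
 [ 0.    -0.291  0.957 -0.162]
 [ 0.     0.     0.     1.   ]] [[-0.929  0.369 -0.001  0.212]
 [ 0.369  0.929 -0.002  0.534]
 [ 0.    -0.002 -1.     0.221]
 [ 0.     0.     0.     1.   ]] 0.008 0.15
```

View pics/top0.png

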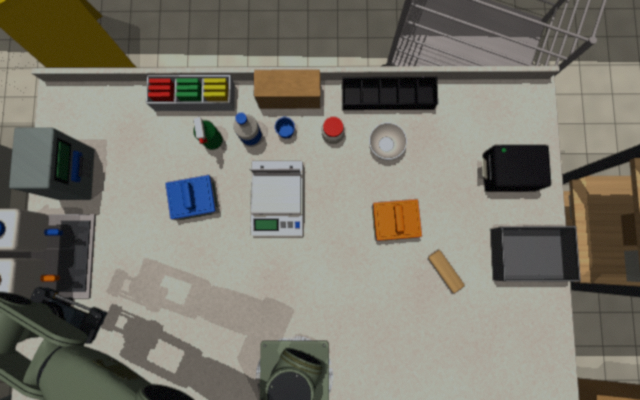

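View pics/scene0.png

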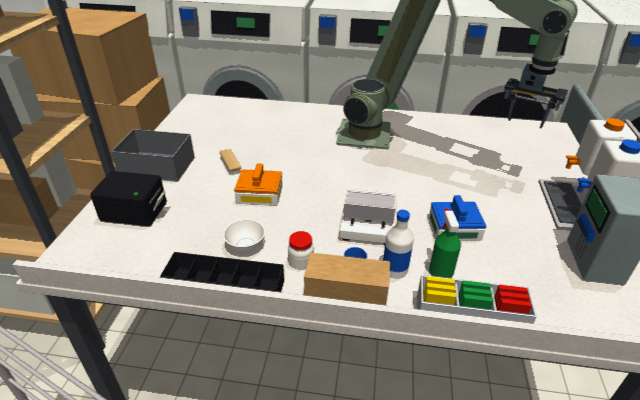

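Top view: the orange tub is at about (397,220), the scale at (277,198) with its console toward the robot, and the platter rail at row 165. Measure the tub first, then take closer wrist looks at both.

```bash
cat >> h.py <<'E'
def orange(img,box=None):
    h=cv2.cvtColor(img,cv2.COLOR_RGB2HSV); m=cv2.inRange(h,(8,170,90),(20,255,255))
    if box: k=np.zeros_like(m); x0,y0,x1,y1=box; k[y0:y1,x0:x1]=255; m&=k
    c,_=cv2.findContours(m,cv2.RETR_EXTERNAL,cv2.CHAIN_APPROX_NONE); return max(c,key=cv2.contourArea)
def lidrect(d,c,z,T=None):
    P=np.array([plane(d,*p[0],z,T)[:2] for p in c],np.float32)*1000
    return cv2.minAreaRect(P)
def down(yaw): # tool y axis along angle yaw+90deg, tool pointing down; x axis at yaw
    c,s=np.cos(yaw),np.sin(yaw); return np.array([[c,s,0],[s,-c,0],[0,0,-1.]])
E
python3 - <<'E'
from h import *
import pickle
D=pickle.load(open('d0.pkl','rb')); d=D['top']
c=orange(d['img'],(340,180,440,260)); print(cv2.boundingRect(c), lidrect(d,c,.062))
for n,p in dict(railL=(253,163),railR=(303,163),conL=(251,236),conR=(303,236)).items(): print(n,plane(d,*p,.064),plane(d,*p,.03))
r=lidrect(d,c,.062); x,y=np.array(r[0])/1000
f=ctrl.solve_ik
for yaw in (np.pi,0,2.6,-2.6): print(yaw,f([x-.03,y,.3],down(yaw)),f([.38,.01,.3],down(yaw)))
E
```

```text
(374, 200, 47, 40) ((463.1684265136719, -309.70111083984375), (112.90889739990234, 135.22181701660156), 4.581488609313965)
railL [0.63963502 0.12666347 0.064     ] [0.64703219 0.13194926 0.03      ]
railR [ 0.63877717 -0.02684533  0.064     ] [ 0.64615404 -0.02519292  0.03      ]
conL [0.4159072  0.12895107 0.064     ] [0.41800899 0.134291   0.03      ]
conR [ 0.41516562 -0.02723421  0.064     ] [ 0.41724986 -0.02559101  0.03      ]
3.141592653589793 [-6.42298606e-01  2.12261811e-01  1.51814785e+00 -4.44089210e-16
  1.41118300e+00 -2.21309493e+00] [-3.94758372e-03 -4.16994468e-02  1.80354075e+00 -4.44089210e-16
  1.37975135e+00 -1.57474391e+00]
0 [-6.42298606e-01  2.12261811e-01  1.51814785e+00 -4.44089210e-16
  1.41118300e+00  9.28497720e-01] [-3.94758372e-03 -4.16994468e-02  1.80354075e+00 -4.44089210e-16
  1.37975135e+00  1.56684874e+00]
2.6 [-6.42298606e-01  2.12261811e-01  1.51814785e+00 -4.44089210e-16
  1.41118300e+00 -1.67150228e+00] [-3.94758372e-03 -4.16994468e-02  1.80354075e+00 -4.44089210e-16
  1.37975135e+00 -1.03315126e+00]
-2.6 None [-3.94758372e-03 -4.16994468e-02  1.80354075e+00 -4.44089210e-16
  1.37975135e+00 -2.11633656e+00]
```

Run:
```python
from h import *
import pickle
np.set_printoptions(precision=4,suppress=True)
ctrl.move_pose([.53,.05,.27],down(np.pi)); print(ctrl.get_time_s())
T=tcpT(); ds=shot('wrist','ws1'); 
ctrl.move_pose([.46,-.31,.27],down(np.pi)); print(ctrl.get_time_s())
T2=tcpT(); dt=shot('wrist','wt1')
pickle.dump((ds,T,dt,T2),open('d1.pkl','wb'))
cv2.imwrite('pics/both.png',cv2.vconcat([cv2.imread('pics/ws1.png'),cv2.imread('pics/wt1.png')])[:, :][::1])
c=orange(dt['img']); print(cv2.boundingRect(c),lidrect(dt,c,.062,T2)); print(T,ds['cx'],ds['cy'])
```

```text
2.2417
3.6667
(253, 131, 112, 96) ((463.6481628417969, -313.6351318359375), (113.22135162353516, 133.97518920898438), 4.666951656341553)
[[-1.     -0.0009 -0.0002  0.5299]
 [-0.0009  1.      0.0003  0.0507]
 [ 0.0002  0.0003 -1.      0.2699]
 [ 0.      0.      0.      1.    ]] 314.9756281310826 201.34190521452553
```

View pics/ws1.png

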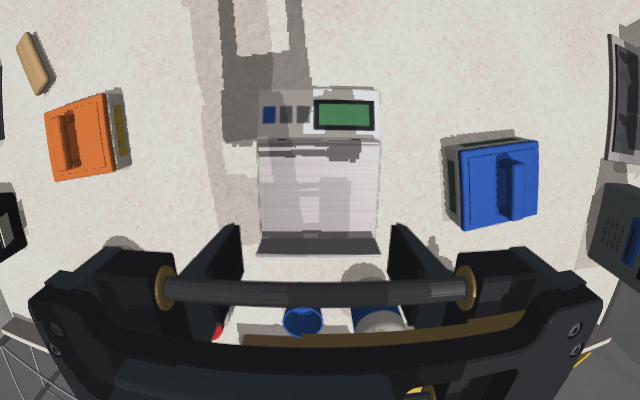

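View pics/wt1.png

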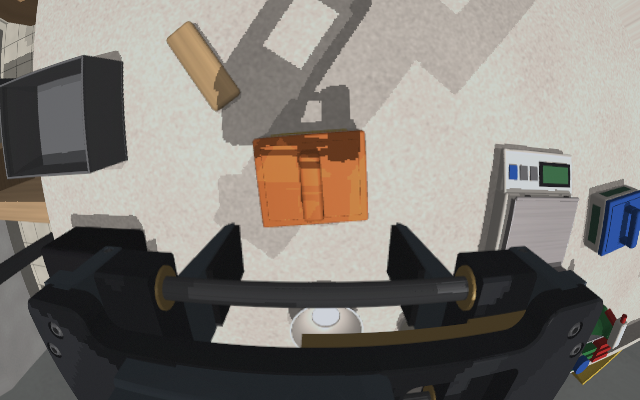

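Run:
```python
from h import *
import pickle
np.set_printoptions(precision=4,suppress=True)
ds,T,dt,T2=pickle.load(open('d1.pkl','rb'))
for n,u,v,z in [('frontL',258,139,.067),('frontR',380,139,.067),('railbaseL',258,239,.064),('railbaseR',380,239,.064),('railtopL',256,254,.112),('railtopR',381,254,.112)]: print(n,plane(ds,u,v,z,T))
for n,u,v in [('hL',302,150),('hR',321,150),('hL2',303,221),('hR2',324,221)]: print(n,plane(dt,u,v,.1,T2))
def crop(f,x0,y0,x1,y1,k): return cv2.resize(cv2.imread(f)[y0:y1,x0:x1],None,fx=k,fy=k,interpolation=cv2.INTER_CUBIC)
a=crop('pics/ws1.png',240,75,400,265,3); b=crop('pics/wt1.png',245,120,375,235,2.4)
W=np.zeros((a.shape[0],a.shape[1]+b.shape[1],3),np.uint8); W[:,:a.shape[1]]=a; W[:b.shape[0],a.shape[1]:]=b; cv2.imwrite('pics/crop1.png',W); print(W.shape)
```

```text
frontL [ 0.4813 -0.0172  0.067 ]
frontR [0.481  0.1282 0.067 ]
railbaseL [ 0.6114 -0.0242  0.064 ]
railbaseR [0.6116 0.1363 0.064 ]
railtopL [ 0.6093 -0.0182  0.112 ]
railtopR [0.6096 0.1279 0.112 ]
hL [ 0.4216 -0.3231  0.1   ]
hR [ 0.4217 -0.3027  0.1   ]
hL2 [ 0.503  -0.3228  0.1   ]
hR2 [ 0.503  -0.2988  0.1   ]
(570, 792, 3)
```

View pics/crop1.png

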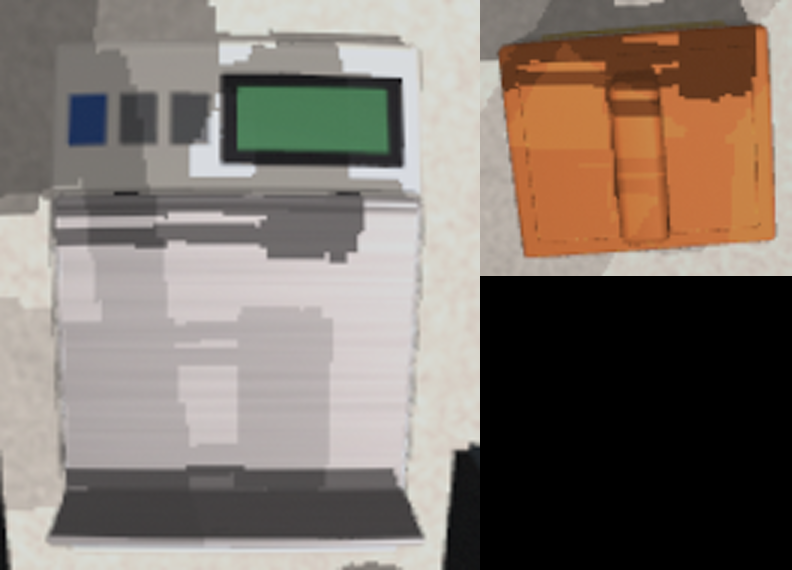

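Wrist crop: platter spans columns about 261–377, front bead at row 140, rail base at row 237, rail top at row 255; the rail face is near x≈0.609. The tub's handle is centred and runs at +4.6°. Before lifting I'll refine the platter's y and yaw with edge fits in both cameras.

```bash
cat > m.py <<'E'
from h import *
import pickle
np.set_printoptions(precision=4,suppress=True)
ds,T,dt,T2=pickle.load(open('d1.pkl','rb')); D=pickle.load(open('d0.pkl','rb'))
def edge(prof,lo,hi):
    g=np.abs(np.gradient(cv2.GaussianBlur(prof.reshape(1,-1).astype(np.float32),(5,1),0).ravel()))
    i=lo+np.argmax(g[lo:hi]); a,b,c=g[i-1:i+2]; return i+(a-c)/(2*(a-2*b+c))
g=cv2.cvtColor(ds['img'],cv2.COLOR_RGB2GRAY)
s=ds['img'].astype(int); 
L=[];R=[]
for v in range(165,225,5):
    p=g[v]; L.append(plane(ds,edge(p,254,268),v,.064,T)); R.append(plane(ds,edge(p,370,388),v,.064,T))
L=np.array(L);R=np.array(R); print('wrist L',np.median(L[:,1]),'R',np.median(R[:,1]),L[:,1],R[:,1])
P=np.array([plane(ds,u,edge(g[:,u],246,262),.112,T) for u in range(264,374,6)]); print('railtop x',P[:,0],np.degrees(np.polyfit(P[:,1],P[:,0],1)))
P=np.array([plane(ds,u,edge(g[:,u],234,242),.064,T) for u in range(264,374,6)]); print('railbase x',np.median(P[:,0]))
h=cv2.cvtColor(ds['img'],cv2.COLOR_RGB2HSV)
E
python3 m.py
python3 - <<'E'
import cv2
a=cv2.imread('pics/top0.png')[155:245,240:315]; cv2.imwrite('pics/tc.png',cv2.resize(a,None,fx=6,fy=6,interpolation=cv2.INTER_CUBIC))
E
```

```text
wrist L -0.02161669944783271 R 0.130746893754434 [-0.0202 -0.0211 -0.0212 -0.0223 -0.0226 -0.0208 -0.0216 -0.0217 -0.0218
 -0.0227 -0.0215 -0.0218] [0.1309 0.1314 0.1308 0.1266 0.1276 0.1312 0.1307 0.1264 0.1313 0.1309
 0.1305 0.1307]
railtop x [0.6084 0.6087 0.6089 0.609  0.6092 0.6094 0.6095 0.6095 0.6089 0.6088
 0.6089 0.6089 0.609  0.609  0.6094 0.6094 0.6094 0.6094 0.6093] [ 0.2334 34.8863]
railbase x 0.6089897893387
```

View pics/tc.png

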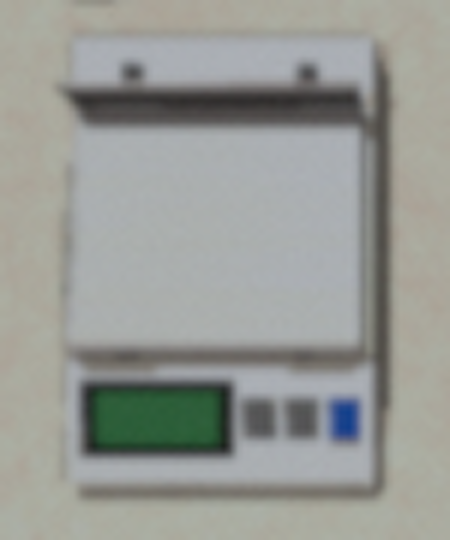

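Both views put the platter centre at y≈0.0545, yaw≈0.1°, rail at x≈0.609. Now grasp and lift.

Run:
```python
from h import *
np.set_printoptions(precision=4,suppress=True)
R=down(np.pi+.081)
ctrl.move_pose([.463,-.3125,.14],R)
print('touch',ctrl.move_straight([.463,-.3125,.079],rate=.08,f_stop=5), ctrl.get_tcp_pos(), ctrl.get_ft_force())
ctrl.gripper_to(0.0); print('w',ctrl.get_gripper_width(), 24/91)
f0=ctrl.get_ft_force(); ctrl.move_straight([.463,-.3125,.2],rate=.12); ctrl.hold(.2)
print(f0,ctrl.get_ft_force(),ctrl.get_wrist_torque(),ctrl.get_gripper_width(),ctrl.get_tcp_pos(),ctrl.get_time_s())
shot('scene','sc2'); T=tcpT(); d=shot('wrist','wh2'); print(T)
a=cv2.imread('pics/sc2.png')[120:290,200:400]; b=cv2.imread('pics/wh2.png')[40:300,180:460]
cv2.imwrite('pics/c2.png',cv2.vconcat([cv2.resize(a,(560,476))[100:400],b.repeat(1,1) if 0 else cv2.resize(b,(560,520))[:300]]))
```

```text
touch False [ 0.4634 -0.3128  0.0795] [-0.552   0.1368  0.3948]
w 0.25885851915728547 0.26373626373626374
[-0.3384 -0.9916 -0.2984] [ 0.3964 -0.4006 -4.6607] [0.0285 0.0381 0.0058] 0.2577722634151815 [ 0.4627 -0.3123  0.1993] 7.6083
[[-0.9967 -0.0809 -0.001   0.4628]
 [-0.0809  0.9967  0.0007 -0.3124]
 [ 0.0009  0.0008 -1.      0.1994]
 [ 0.      0.      0.      1.    ]]
```

View pics/c2.png

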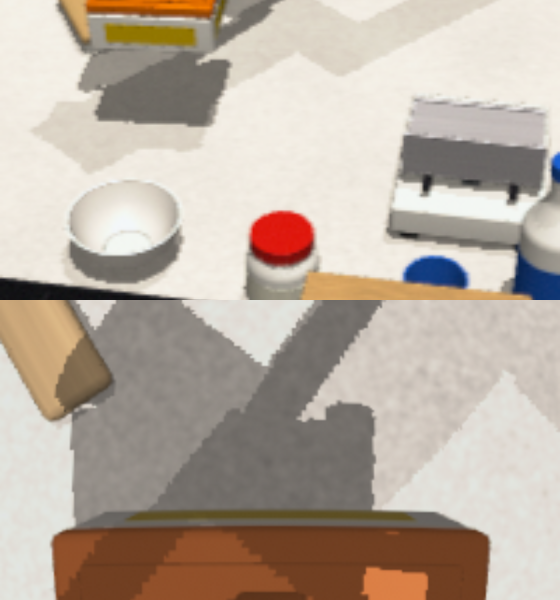

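Tub held level, square to the tool, about 4.5 N. Carry it over the scale, lower short of the rail and feel for it.

Run:
```python
from h import *
np.set_printoptions(precision=4,suppress=True)
R=down(np.pi+.002)
ctrl.move_pose([.535,.0545,.25],R); 
ctrl.move_straight([.535,.0545,.170],rate=.1); print(ctrl.move_straight([.535,.0545,.157],rate=.03,f_stop=4)); ctrl.hold(.3)
print(ctrl.get_tcp_pos(),ctrl.get_ft_force(),ctrl.get_time_s())
print(ctrl.move_straight([.562,.0545,.157],rate=.012,f_stop=3)); print(ctrl.get_tcp_pos(),ctrl.get_ft_force(),ctrl.get_wrist_torque(),ctrl.get_time_s())
R=ctrl.get_tool_rot();print(R)
shot('scene','sc3'); shot('wrist','wr3')
a=cv2.imread('pics/sc3.png')[130:260,310:430]; b=cv2.imread('pics/wr3.png')[60:260,200:440]
cv2.imwrite('pics/c3.png',cv2.hconcat([cv2.resize(a,(400,433)),cv2.resize(b,(400,333)).copy() if 0 else cv2.copyMakeBorder(cv2.resize(b,(400,333)),0,100,0,0,0)]))
```

```text
False
[0.5351 0.0545 0.1571] [ 0.0166  0.1875 -5.7567] 10.95
True
[0.548  0.0546 0.1553] [ 0.3336 -0.7037 -6.4546] [0.0318 0.0546 0.0006] 12.25
[[-1.     -0.0013 -0.0066]
 [-0.0014  1.      0.0002]
 [ 0.0066  0.0002 -1.    ]]
```

View pics/c3.png

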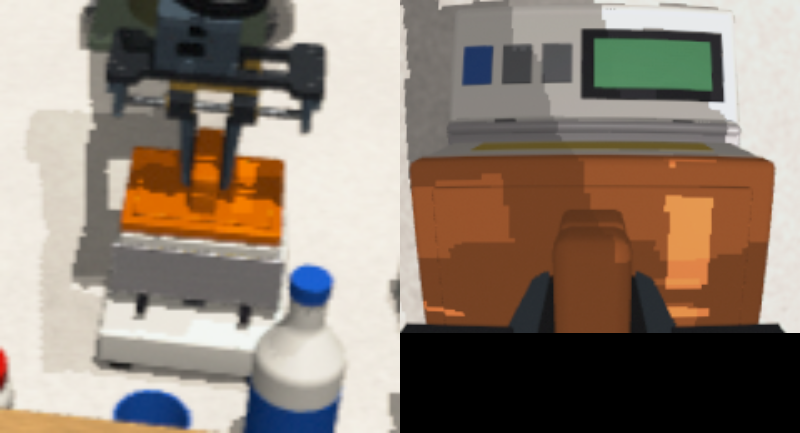

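The tub is between rail and console, square to the scale. The stop at x=0.548 left little residual force, so I repeat the touch to confirm it's the rail.

Run:
```python
from h import *
np.set_printoptions(precision=4,suppress=True)
ctrl.hold(.3); R=down(np.pi+.002)
def p(s): print(s,ctrl.get_tcp_pos(),ctrl.get_ft_force(),ctrl.get_tool_rot()[0,2],ctrl.get_time_s())
p('settled')
ctrl.move_straight([.543,.0545,.157],attitude=R,rate=.03); ctrl.hold(.3); p('back')
for x in np.arange(.545,.561,.001):
    ctrl.move_straight([x,.0545,.157],attitude=R,rate=.02); ctrl.hold(.15)
    f=np.mean([ctrl.get_ft_force() for _ in range(3)],0); print(round(x,4),f,ctrl.get_tcp_pos(),ctrl.get_wrist_torque())
    if f[0]<-2.5: break
p('end')
```

```text
settled [0.5472 0.0545 0.1543] [ 0.1845 -0.8961 -5.4067] -0.008739334996946886 12.65
back [0.5431 0.0545 0.157 ] [ 0.6078  0.3395 -5.717 ] 3.519181004467047e-05 13.2667
0.545 [ 1.085  -0.0091 -5.1663] [0.545  0.0545 0.1569] [0.0159 0.0097 0.0458]
0.546 [-0.0531  1.106  -5.2922] [0.546  0.0545 0.157 ] [ 0.0112  0.0129 -0.0465]
0.547 [ 0.9773 -0.1346 -5.8304] [0.547  0.0545 0.157 ] [0.015  0.0254 0.0344]
0.548 [-0.331   0.3356 -4.7796] [0.548  0.0545 0.157 ] [0.011  0.0048 0.011 ]
0.549 [-0.5662 -0.1633 -4.5474] [0.5488 0.0545 0.1569] [-0.0047  0.245  -0.0111]
0.55 [-3.5452  1.3367 -4.5663] [0.5492 0.0546 0.1568] [ 0.1693  0.875  -0.2164]
end [0.5492 0.0546 0.1568] [-3.5452  1.3367 -4.5663] -0.0018368902664130918 15.6667
```

Contact confirmed at x≈0.5488. Back off 2.2 mm and lower in gentle steps.

Run:
```python
from h import *
np.set_printoptions(precision=4,suppress=True)
R=down(np.pi+.002); X=.5466
ctrl.move_straight([X,.0545,.157],attitude=R,rate=.02); ctrl.hold(.3); print(ctrl.get_ft_force(),ctrl.get_tcp_pos())
ctrl.move_straight([X,.0545,.148],attitude=R,rate=.02)
for z in np.arange(.147,.1395,-.0007):
    ctrl.move_straight([X,.0545,z],attitude=R,rate=.02); ctrl.hold(.12)
    f=[]
    for _ in range(4): f.append(ctrl.get_ft_force()); ctrl.hold(.02)
    f=np.mean(f,0); print(round(z,4),f,ctrl.get_tcp_pos()[2],ctrl.get_wrist_torque())
    if f[2]>-2.2 or abs(f[0])>3: break
print(ctrl.get_time_s())
shot('scene','sc4'); shot('wrist','wr4')
a=cv2.imread('pics/sc4.png')[130:260,310:430]; b=cv2.imread('pics/wr4.png')[60:260,200:440]
cv2.imwrite('pics/c4.png',cv2.hconcat([cv2.resize(a,(400,433)),cv2.copyMakeBorder(cv2.resize(b,(400,333)),0,100,0,0,0)]))
```

```text
[ 0.4234  0.0432 -5.7211] [0.5468 0.0545 0.1571]
0.147 [-0.1844  0.0686 -5.6761] 0.14706785178933598 [-0.0252  0.0391 -0.0343]
0.1463 [ 0.0229 -0.1427 -5.3801] 0.14631603571224402 [0.0509 0.0315 0.0074]
0.1456 [-0.1534 -0.2958 -5.7267] 0.14562038887516954 [ 0.0894 -0.0238  0.0413]
0.1449 [ 0.0506  0.342  -6.0426] 0.1449238081834414 [-0.0118  0.0645  0.0859]
0.1442 [ 0.3745 -0.0601 -5.6085] 0.14418448940094977 [-0.0201  0.033  -0.0069]
0.1435 [ 0.4582 -0.3256 -5.6649] 0.1435186987136372 [ 0.0538 -0.0205  0.0247]
0.1428 [ 0.4929 -0.2149 -4.6256] 0.14287030421796634 [ 0.0567 -0.0744  0.0163]
0.1421 [ 0.0006  0.1214 -2.4516] 0.14229293191854242 [0.0286 0.0028 0.0438]
0.1414 [-0.6687  0.0632  0.1569] 0.1416014979648662 [-0.0174  0.2083 -0.0004]
20.7833
```

View pics/c4.png

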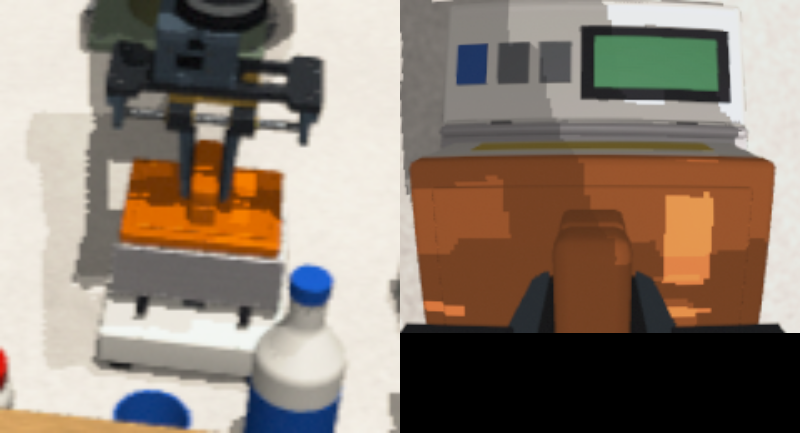

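Contact came at TCP z≈0.1432, as predicted for the flat (0.1435; riding the bead would give 0.1465), and stiffness matches the platter's 0.25 mm/N. Release and retreat.

Run:
```python
from h import *
np.set_printoptions(precision=4,suppress=True)
ctrl.gripper_to(0.75); p=ctrl.get_tcp_pos(); print(ctrl.get_gripper_width(),p,ctrl.get_ft_force())
ctrl.move_straight([p[0],p[1],.24],rate=.08); 
ctrl.move_pose([.49,.0545,.30],down(np.pi)); ctrl.hold(.3)
T=tcpT(); d=shot('wrist','wr5'); shot('scene','sc5'); t=shot('top','tp5')
c=orange(d['img'],(220,60,420,260)); print(lidrect(d,c,.125,T)); c=orange(t['img'],(230,150,330,250)); print(lidrect(t,c,.125)); print(ctrl.get_time_s(),ctrl.get_ft_force())
a=cv2.imread('pics/sc5.png')[150:270,310:430]; b=cv2.imread('pics/wr5.png')[80:280,220:420]
cv2.imwrite('pics/c5.png',cv2.hconcat([cv2.resize(a,(400,400),interpolation=2),cv2.resize(b,(400,400),interpolation=2)]))
```

```text
0.750691258134506 [0.5466 0.0545 0.1414] [-0.2762  0.2877 -0.4028]
((536.6272583007812, 54.29884719848633), (136.00411987304688, 94.57402801513672), 89.94905090332031)
((589.964111328125, 17.040956497192383), (58.80326843261719, 23.816852569580078), 89.68521118164062)
23.9583 [-0.0497 -0.5149 -0.1213]
```

View pics/c5.png

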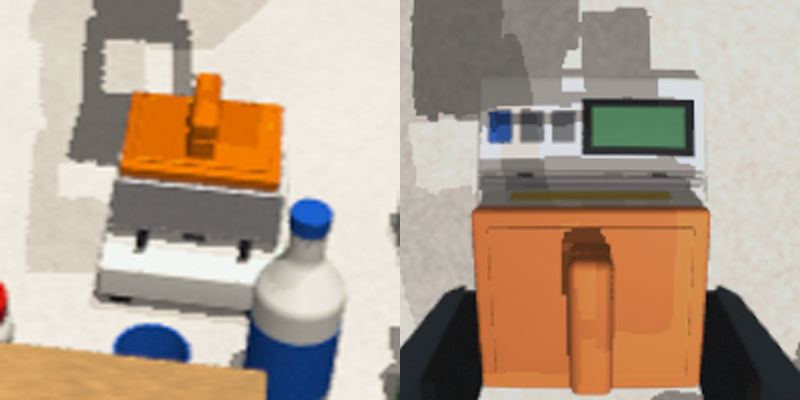

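The tub sits square between rail and console (lid yaw 0.05°, y 54.3 mm, front edge at x≈0.489), and the gripper is clear.

```bash
python3 -c "
from h import *
job_done(); print(ctrl.get_time_s())"
```

```text
the job is handed in; nothing more can be done
the job is handed in; nothing more can be done
```

The orange-lidded tub is on the scale's platter, between the front bead and the back rail. I let go of it and handed the job in at about 24 s of the 48 s allowed.

**Placing:** I gripped the tub by its handle, lowered it short of the rail and felt for the rail. Contact came at TCP x≈0.549 m with about 3.5 N. I backed off about 2 mm and lowered in small steps until the platter carried the tub's weight.

**Checks that agreed:**
- **Seating height:** the tub touched down at TCP z≈0.143 m, where the flat platter should be; riding on the bead would have been about 3 mm higher. The force then rose at about the platter's stated springiness.
- **Final wrist view:** the lid is square to within 0.1°. Its centre is at y = 54.3 mm against 54.5 mm for the platter, and its front edge is at x≈0.489 m, about 2 mm behind the bead.

**Checks that failed or disagreed:**
- **First rail touch:** it stopped about 1 mm short, at 0.548 m, with almost no force left and a tool tilt of about 0.4–0.5°. I treated it as a false stop and repeated it more slowly.
- **Final top-camera check:** it was unusable, because the arm hid most of the lid.
- **Lid depth in the final wrist view:** it read short at 95 mm, I think because I cropped the picture there. I therefore never measured the rail-side gap from a picture; it rests on the felt contact and the back-off.
- **Other items:** I made no separate check at the end that they had not moved. No contact with them showed in the forces or pictures.

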